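# Find the socket that fits the terminal nut

### The arm

A 6-joint arm with a two-finger parallel gripper is mounted at the origin on the work surface. World frame = base frame: x ahead of the robot, y to its left, z up, the work surface at z = 0. Lengths are in m, angles in degrees, forces in N, time in s.
With the tool pointing down it reaches from about 0.3 to 0.775 m from the base axis. Payload 14.6 kg.
Tool frame: the origin (TCP) lies between the finger pads; the fingertips stand 25 mm ahead of it and the grasp point (between the pads) lies 6 mm ahead of it (manip.tip_extent is the distance from the TCP to the fingertips, in m); z points along the fingers, y is the direction in which the jaws open and shut (so a half turn about z gives the same grasp; the last joint's range is limited). The gripper opens to 94 mm and grips with 3 to 60 N. Pads are 16 mm wide; open, the fingers measure 119 mm over their backs; the gripper's body (75 mm by 177 mm) begins 78 mm behind the grasp point.
Start: joints at [59.496, 17.183, 87.147, -0, 75.671, -3.816], TCP at [0.247, 0.491, 0.23] pointing down, gripper open.
Joint ranges: [-173.82, 173.82], [-45.26, 126.66], [13.44, 144.39], [-59.66, 239.66], [0, 175.72], [-146.38, 146.38]. Speed limits (degrees/s): [127.2, 127.2, 147.25, 180, 180, 180].

### API

Orientations are given as [roll, pitch, yaw] about the fixed x, y, z axes, in that order (R = Rz(yaw) Ry(pitch) Rx(roll)).
In Python, from station import manip, optics gives the robot as it stands.
- The arm moves only by the tool jog_arm, never from a script. Its argument "commands" is a list of rows, each a list of 5 numbers: the shift along the tool's x, y, z scaled (see below), then the turn about the tool's z scaled (see below), then the opening, from -1 (shut) to 1 (fully open). A call has 1 to 8 rows; each row is the pose to reach, as a shift and turn from the pose commanded when the call began, along the tool's axes at that moment; what a row does not reach only later rows make up. The controller multiplies each number of a shift by 0.4 m and each number of a turn by 90 degrees. A row lasts 1/12 s, in which the tool goes at most 41.7 mm and 7.16 degrees, less where a joint would pass 70% of its speed; a pose out of reach is approached as far as the arm can. A call with a number of a shift or a turn outside -1 to 1 is refused whole. A call with a gripper value outside its range is refused whole. The fingers move at their own pace and stop on an object; the grip force is fixed at half the most. Time passes only in rows, so rows that repeat a pose let the fingers close. It gives the time, the measured TCP pose, the force and the opening at its end, in the units of the state.
- manip.sense(): the state, without advancing time (a new reading comes with each control period).
- optics.grab_frame(name): name is "scene" or "top" or "wrist"; returns the picture (384x512x3 uint8, red, green, blue); there is no depth.
- optics.camera_params(name): a dict with "vertical_fov" (degrees; the focal length in pixels is half the picture's height over the tangent of half this angle, whatever the lens; pixels are square), "cx", "cy" (the principal point, pixels), "k1" (the pictures are not rectified: a ray, as slopes to the right and down, at radius r is drawn at 1 + k1 r^2 times it, then the intrinsics apply), "T" (4x4, takes a point from camera to world coordinates). Camera axes: x right, y down, z forward; pixel columns grow to the right and rows downward; lengths in m; the calibration is good to about 2 mm. A picture is of the moment at which its call begins: read the wrist's pose just before it. camera_params takes no time and is no camera call; for the wrist camera it gives the pose at the moment of the call.
- manip.job_done(): hands the job in, once; it reports no verdict.
The state is a dict: "t": time; "joint_pos": joint angles; "joint_vel": joint speeds; "joint_torque": joint torques, N m; "position": TCP position; "tool_rot": TCP orientation; "ft_force": force on the tool from outside, world axes, zero at the start; "wrist_torque": the same for the moment, N m; "grip_width": finger opening in m.
Only numpy, scipy, OpenCV 4.12 (cv2) and the standard library are available. Lean on these libraries where they do the work, as an engineer would, in place of code of your own. Each camera call takes 0.05 s, during which the arm holds its last target.

### The job

Find which of the three sockets in the tray fits the hex nut in the middle terminal of the row, trying them on the nut as needed; a socket that does not fit goes back into the tray, standing upright. Finish while still holding the socket that fits, upright and pushed fully down over the middle nut: do not let go of it. Leave the other things on the bench where they are.

Things in the scene. Friction and masses are not known exactly. Their poses are not given: they have to be found in the camera images.
- socket_a_grip (a point): loose steel hex socket, 74 mm tall, open end down. Hex mouth below, 20 mm deep, 19 mm across flats (for a 17 mm nut), outside 26 mm, 0.14 kg. Lower 34 mm socket, neck to 42 mm, then a dark thumb bar to grip: 38 mm long (own x), 14 thick (own y), 32 tall. Point: bar's centre on the socket axis, 58 mm above the underside, 16 mm below the top. z up; two hex flats face own +y and -y
- socket_b_grip (a point): loose steel hex socket, 74 mm tall, open end down. Hex mouth below, 20 mm deep, 26 mm across flats (for a 24 mm nut), outside 33 mm, 0.20 kg. Lower 34 mm socket, neck to 42 mm, then a dark thumb bar to grip: 38 mm long (own x), 14 thick (own y), 32 tall. Point: bar's centre on the socket axis, 58 mm above the underside, 16 mm below the top. z up; two hex flats face own +y and -y
- socket_c_grip (a point): loose steel hex socket, 74 mm tall, open end down. Hex mouth below, 20 mm deep, 34 mm across flats (for a 32 mm nut), outside 41 mm, 0.28 kg. Lower 34 mm socket, neck to 42 mm, then a dark thumb bar to grip: 38 mm long (own x), 14 thick (own y), 32 tall. Point: bar's centre on the socket axis, 58 mm above the underside, 16 mm below the top. z up; two hex flats face own +y and -y
- nut_seat (a point): foot of the nut in the MIDDLE terminal, on its axis, at the floor of its round well, 35 mm above the table: a seated socket's underside rests here. Nut 14 mm tall, stud end 3 mm higher, well 15 mm deep. z up; two nut flats face own +y and -y: a socket goes on with its bar along own x or turned by a multiple of 60 degrees (7 degrees of play). A wrong socket stops 14 to 18 mm short
- row: fixed row of three grey blocks, 66 mm square, 78 mm apart along own y on an aluminium plate; tops 50 mm above the table. Origin under the middle block, at table height. Each has a fixed steel hex nut in a round well: 17, 24 and 32 mm across flats in changing order, wells 33, 41 and 50 mm wide. A socket too small stops on the nut, one too large on the well's rim; only the right one goes home
- tray: fixed flat aluminium tray, 160 mm (own x) by 310 mm (own y), rim 4 mm thick and 14 mm high; origin at the centre of its underside, floor 4 mm above that. The sockets stand in it along own y at about x = -25 mm, 90 mm apart, in changing order
- washer: loose steel washer, 30 mm across, 5 mm thick, in the tray; bystander; origin on its underside
- bit_case: loose black bit case 30 x 60 x 16 mm in the tray; bystander; origin on its underside
- screwdriver: loose screwdriver lying on the bench near the robot; bystander; origin on its underside
- wrench: loose spanner lying on the bench beyond the row and tray; bystander; origin on its underside
- relay: loose white contactor 70 x 45 x 64 mm; bystander; origin on its underside
- tape: loose ring of black tape, 90 mm across, 19 mm tall; bystander; origin on its underside
- mug: loose white mug, 76 mm across, 90 mm tall; bystander; origin on its underside
Things that resemble listed ones, but are neither listed nor needed, are in the scene too. What is shaped like the part that bears socket_b_grip but green is not meant.

How it is judged (in metres and radians):
At the end, for the whole second after the job is handed in: One socket is fully down on the middle nut (underside within 4 mm of the well floor, axis within 5 mm, tilt under 0.1 rad), at rest and gripped by the fingers with more than 2 N; the other two stand upright (tilt under 0.2 rad) on the tray's floor, not touched by the fingers (((horizontal distance between socket_a_grip and nut_seat below 0.005 m and z of socket_a_grip in the frame of nut_seat between 0.053 and 0.062 m and angle between socket_a_grip's own z axis and vertical below 0.1 rad and contact force between the fingers and socket_a above 2 N and linear speed of socket_a below 0.02 m/s and x of socket_b_grip in the frame of tray between -0.078 and 0.078 m and y of socket_b_grip in the frame of tray between -0.153 and 0.153 m and height (world z) of each of socket_b_grip, socket_c_grip below 0.07 m and angle between each of socket_b_grip, socket_c_grip's own z axis and vertical below 0.2 rad and contact force between the fingers and socket_b below 0.2 N and x of socket_c_grip in the frame of tray between -0.078 and 0.078 m and y of socket_c_grip in the frame of tray between -0.153 and 0.153 m and contact force between the fingers and socket_c below 0.2 N) or (horizontal distance between socket_b_grip and nut_seat below 0.005 m and z of socket_b_grip in the frame of nut_seat between 0.053 and 0.062 m and angle between socket_b_grip's own z axis and vertical below 0.1 rad and contact force between the fingers and socket_b above 2 N and linear speed of socket_b below 0.02 m/s and x of socket_a_grip in the frame of tray between -0.078 and 0.078 m and y of socket_a_grip in the frame of tray between -0.153 and 0.153 m and height (world z) of each of socket_a_grip, socket_c_grip below 0.07 m and angle between each of socket_a_grip, socket_c_grip's own z axis and vertical below 0.2 rad and contact force between the fingers and socket_a below 0.2 N and x of socket_c_grip in the frame of tray between -0.078 and 0.078 m and y of socket_c_grip in the frame of tray between -0.153 and 0.153 m and contact force between the fingers and socket_c below 0.2 N) or (horizontal distance between socket_c_grip and nut_seat below 0.005 m and z of socket_c_grip in the frame of nut_seat between 0.053 and 0.062 m and angle between socket_c_grip's own z axis and vertical below 0.1 rad and contact force between the fingers and socket_c above 2 N and linear speed of socket_c below 0.02 m/s and x of socket_a_grip in the frame of tray between -0.078 and 0.078 m and y of socket_a_grip in the frame of tray between -0.153 and 0.153 m and height (world z) of each of socket_a_grip, socket_b_grip below 0.07 m and angle between each of socket_a_grip, socket_b_grip's own z axis and vertical below 0.2 rad and contact force between the fingers and socket_a below 0.2 N and x of socket_b_grip in the frame of tray between -0.078 and 0.078 m and y of socket_b_grip in the frame of tray between -0.153 and 0.153 m and contact force between the fingers and socket_b below 0.2 N))); the arm keeps its last pose, push and grip.
It fails at once if a bystander is moved more than 30 mm (distance of any of washer, bit_case, screwdriver, wrench, relay, tape, mug from where it was at the start of the episode above 0.03 m).
It also fails if it takes over 72 s, if anything falls off the work surface, if the arm or the gripper's body presses on something with over 40 N, if the wrist force passes 120 N, or if a joint passes its speed limit or range.

## Working session

There is one attempt and no reset: what is moved stays moved. The work goes in short steps, Python scripts to look and compute and a tool call to move; the robot and the scene stay as the last step left them, time stands still between calls to the robot, and variables do not carry over. Pictures are saved under pics/ and viewed, and the job is handed in when it is done.

Besides the shell and the picture viewer there is one more tool, called as name(argument=value, ...) on one line, values as JSON. jog_arm: Moves the arm, as the interface text tells. Shifts and turns lie within -1 to 1; 1 stands for 0.4 m of shift or 90 degrees of turn. Its arguments: {"type":"object","properties":{"commands":{"type":"array"}},"required":["commands"]}

```bash
ls; mkdir -p pics; cat > h.py <<'E'
import numpy as np, cv2
from station import manip, optics
def save(n,fn):
    im=optics.grab_frame(n); cv2.imwrite('pics/'+fn,im[:,:,::-1]); return im
def K(p):
    f=192/np.tan(np.radians(p['vertical_fov'])/2); return f
def px2w(p,u,v,z):
    f=K(p); d=np.array([(u-p['cx'])/f,(v-p['cy'])/f]); rd=np.hypot(*d); r=rd
    for _ in range(30): r=rd/(1+p['k1']*r*r)
    d=d*(r/rd if rd>0 else 1); T=np.array(p['T']); w=T[:3,:3]@np.array([d[0],d[1],1]); o=T[:3,3]
    return o+w*(z-o[2])/w[2]
def w2px(p,X):
    T=np.array(p['T']); c=T[:3,:3].T@(np.array(X)-T[:3,3]); d=c[:2]/c[2]; r2=d@d
    return d*(1+p['k1']*r2)*K(p)+[p['cx'],p['cy']]
def crop(im,u0,v0,u1,v1,s,fn):
    cv2.imwrite('pics/'+fn,cv2.resize(im[v0:v1,u0:u1,::-1],None,fx=s,fy=s,interpolation=cv2.INTER_CUBIC))
E
python3 - <<'E'
from h import *
import json
for n in ['scene','top','wrist']:
    im=save(n,n+'0.png'); np.save('pics/%s0.npy'%n,im); p=optics.camera_params(n); print(n,p)
    json.dump({k:(np.array(v).tolist()) for k,v in p.items()},open(n+'0.json','w'))
print(manip.sense())
E
```

```text
pics
scene {'vertical_fov': 43.04094652166763, 'cx': 258.55077103989123, 'cy': 191.01206344685644, 'k1': 0.04879175721355577, 'T': array([[-0.86138899,  0.42462219, -0.27875617,  0.90045619],
       [ 0.50784705,  0.70912176, -0.48911931,  0.52054467],
       [-0.01001885, -0.56288749, -0.8264728 ,  1.04330026],
       [ 0.        ,  0.        ,  0.        ,  1.        ]])}
top {'vertical_fov': 47.742993424951464, 'cx': 258.2769487248308, 'cy': 196.50669907555024, 'k1': -0.025652698176268772, 'T': array([[ 1.01436602e-02, -9.86839941e-01,  1.61381653e-01,
         3.65744151e-01],
       [-9.99946496e-01, -1.03379349e-02, -3.64165320e-04,
        -7.09224067e-02],
       [ 2.02772590e-03, -1.61369324e-01, -9.86892005e-01,
         1.23878529e+00],
       [ 0.00000000e+00,  0.00000000e+00,  0.00000000e+00,
         1.00000000e+00]])}
wrist {'vertical_fov': 70.6462924995314, 'cx': 254.70956225209994, 'cy': 186.45990879783542, 'k1': -0.006836639859345851, 'T': array([[ 4.48585790e-01,  8.61315441e-01,  2.38550836e-01,
         1.75928699e-01],
       [ 8.93739523e-01, -4.32109870e-01, -
[... 197 characters left out ...]
00000000e+00]])}
{'t': 0.15, 'joint_pos': array([ 5.94959276e+01,  1.72101187e+01,  8.71708976e+01, -2.68043084e-04,
        7.56704654e+01, -3.81756603e+00]), 'joint_vel': array([ 0.08075989, -0.07115707, -0.13604535,  0.0412345 , -0.18495051,
        0.00985292]), 'joint_torque': array([-5.44734485e-05, -5.31958580e+01, -3.52820528e+01,  7.07801292e-02,
        2.36076443e-02, -6.97552446e-05]), 'position': array([0.24694073, 0.49125593, 0.23000849]), 'tool_rot': array([-1.79948615e+02, -3.16857433e-03,  1.53313559e+02]), 'ft_force': array([ 0.7194103 , -0.03062248,  0.0463476 ]), 'wrist_torque': array([ 8.22296617e-03, -3.27914056e-02, -4.58713547e-05]), 'grip_width': 0.09442471991779965}
```

View pics/top0.png

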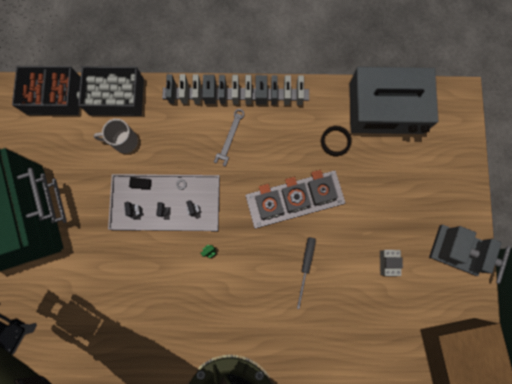

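View pics/scene0.png

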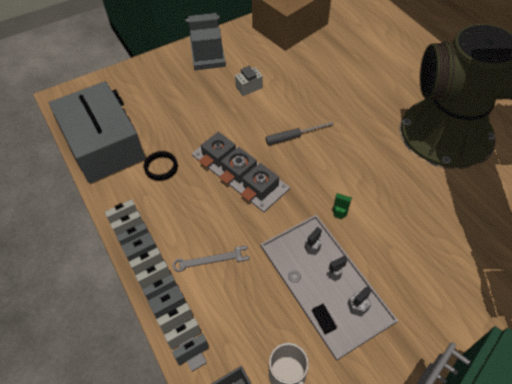

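View pics/wrist0.png

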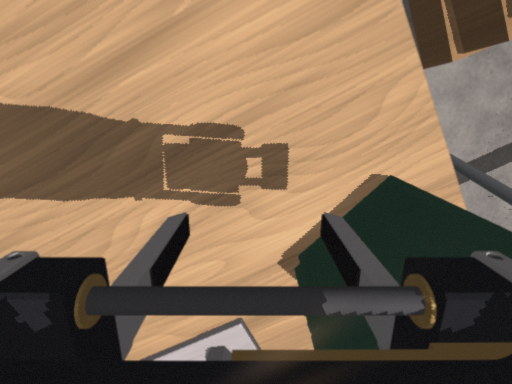

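The top view shows the tray at (110-219, 175-231) with three dark-barred sockets near (131,210), (162,210) and (193,208). The row's middle block is at (296,197). Things that could be mistaken for a socket: the green lookalike at (209,252), which is excluded, and the relay or clips at (392,262). I'll crop in closer.

```bash
python3 - <<'E'
from h import *
t=np.load('pics/top0.npy'); s=np.load('pics/scene0.npy')
crop(t,105,170,225,260,6.5,'c1.png'); crop(t,240,165,350,230,7,'c2.png')
crop(s,255,210,400,355,4,'c3.png'); crop(s,190,125,295,210,7,'c4.png')
E
```

```text
(no output)
```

View pics/c1.png

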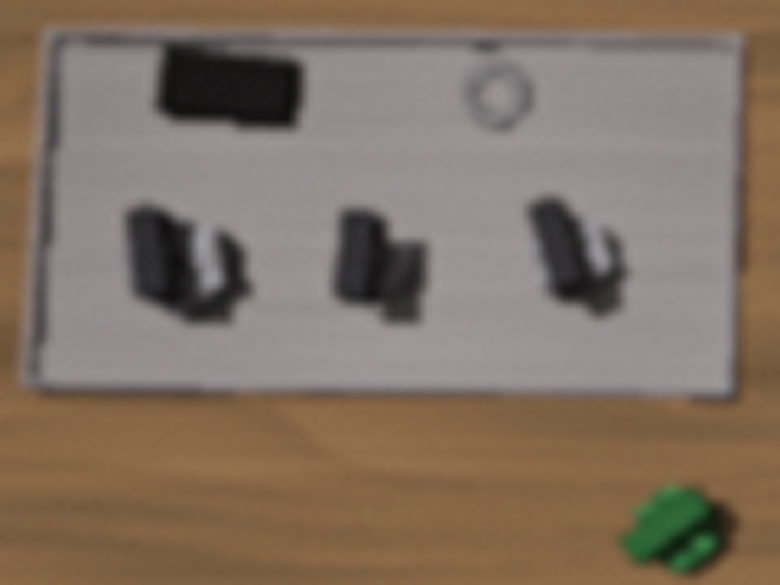

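View pics/c2.png

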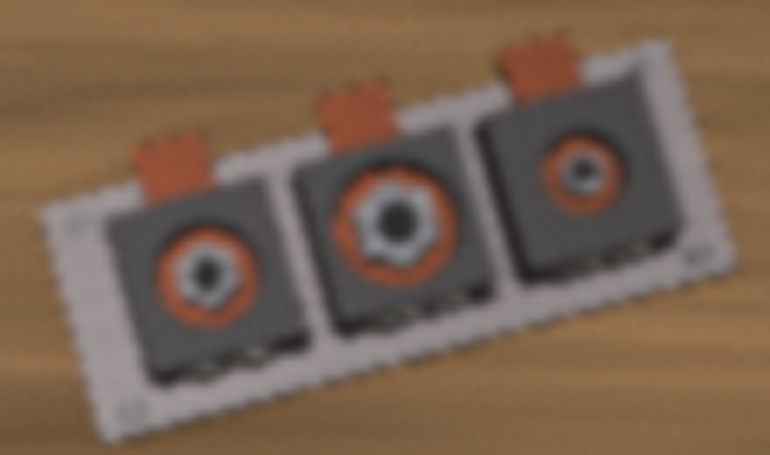

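View pics/c3.png

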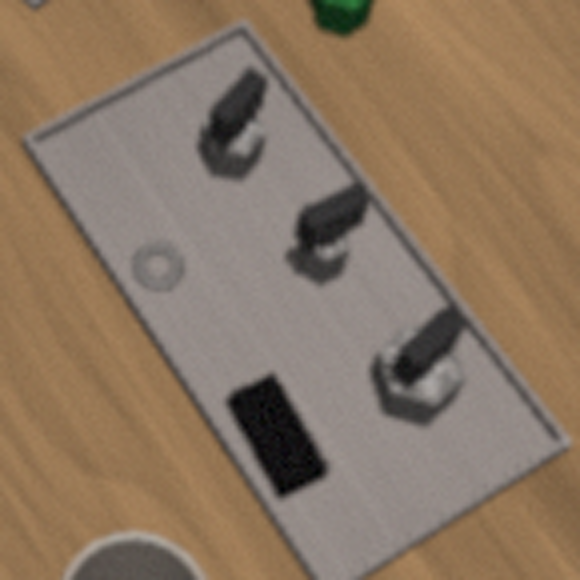

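View pics/c4.png

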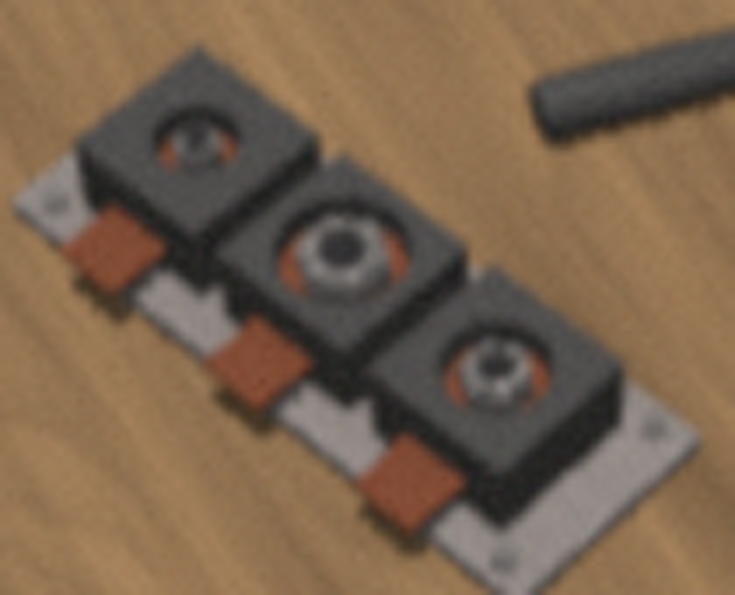

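The middle nut, at c2 crop (396,225), is clearly the largest (32 mm) in the widest well. The largest socket is the leftmost in the top view at (131,210), or (360,305) in the scene view. Next I compute coarse positions for both.

```bash
python3 - <<'E'
from h import *
import json
p=json.load(open('top0.json')); s=json.load(open('scene0.json'))
c=lambda x,y:(105+x/6.5,170+y/6.5)
d=lambda x,y:(240+x/7,165+y/7)
print('C bar top T',px2w(p,*c(149,250),.078), 'scene', px2w(s,255+435/4,210+332/4,.078))
print('tray corners',[px2w(p,*c(*q),.014).round(3) for q in [(45,30),(745,35),(735,395),(25,388)]])
for q in [(208,275),(396,225),(583,172)]: print('well',px2w(p,*d(*q),.048))
for q in [(495,368),(342,250),(197,145)]: print('well s',px2w(s,190+q[0]/7,125+q[1]/7,.052))
for q in [(396,222)]: print('nut top',px2w(p,*d(*q),.05))
print('bar ends',px2w(p,*c(143,212),.078),px2w(p,*c(155,290),.078))
E
```

```text
C bar top T [0.51912212 0.28071573 0.078     ] scene [0.51730327 0.28382516 0.078     ]
tray corners [array([0.626, 0.352, 0.014]), array([0.627, 0.041, 0.014]), array([0.467, 0.041, 0.014]), array([0.466, 0.351, 0.014])]
well [ 0.53894155 -0.10329998  0.048     ]
well [ 0.55979038 -0.17789083  0.048     ]
well [ 0.5819797  -0.25258607  0.048     ]
well s [ 0.54071377 -0.09849746  0.052     ]
well s [ 0.56168106 -0.17340441  0.052     ]
well s [ 0.58408985 -0.24493615  0.052     ]
nut top [ 0.56067037 -0.17771611  0.05      ]
bar ends [0.53506505 0.28415984 0.078     ] [0.50241409 0.27724193 0.078     ]
```

```bash
cat >> h.py <<'E'
def plan(x,y,z,yaw,frm=None):
    s=manip.sense(); P=s['position']; w=s['tool_rot'][2]
    if frm: P,w=np.array(frm[:3]),frm[3]
    a=np.radians(w); d=np.array([x,y,z])-P
    tx=np.array([np.cos(a),np.sin(a)]); ty=np.array([np.sin(a),-np.cos(a)])
    dy=(yaw-w+180)%360-180
    print('t',s['t'],'pos',P.round(4),'rot',s['tool_rot'].round(2),'F',s['ft_force'].round(1),'w',round(s['grip_width'],4))
    print('plan',np.round([d[:2]@tx/.4,d[:2]@ty/.4,-d[2]/.4,-dy/90],4),'rows~',np.linalg.norm(d)/.0417,abs(dy)/7.16)
E
python3 - <<'E'
from h import *
plan(.40,.27,.25,192)
import json
p=json.load(open('top0.json'))
for q in [(70,225),(60,170),(8,150),(10,270)]: print(px2w(p,*q,.15))
E
```

```text
t 0.15 pos [0.2469 0.4913 0.23  ] rot [-179.95   -0.    153.31] F [ 0.7 -0.   0. ] w 0.0944
plan [-0.5903 -0.3224 -0.05   -0.4298] rows~ 6.4695327192746594 5.403134259727451
[0.46587616 0.40352121 0.15      ]
[0.60773297 0.44100086 0.15      ]
[0.65988839 0.5828584  0.15      ]
[0.35157745 0.5459854  0.15      ]
```

jog_arm(commands=[[0, 0, -0.05, 0, 1], [-0.59, -0.32, -0.05, -0.43, 1], [-0.59, -0.32, -0.05, -0.43, 1], [-0.59, -0.32, -0.05, -0.43, 1], [-0.59, -0.32, -0.05, -0.43, 1], [-0.59, -0.32, -0.05, -0.43, 1], [-0.59, -0.32, -0.05, -0.43, 1], [-0.59, -0.32, -0.05, -0.43, 1]])

```text
t: 0.82
position: [0.4007, 0.2698, 0.2504]
tool_rot: [180.0, -0.0, -167.6]
ft_force: [-0.1, 1.2, -1.2]
grip_width: 0.0941
```

```bash
python3 - <<'E'
from h import *
plan(.50,.28,.22,192)
E
```

```text
t 0.8167 pos [0.4007 0.2698 0.2504] rot [ 180.     -0.   -167.57] F [-0.1  1.2 -1.2] w 0.0941
plan [-0.2479 -0.0284  0.076   0.0048] rows~ 2.5023148251768528 0.059983012533086376
```

```bash
python3 - <<'E'
from h import *
import json
p=optics.camera_params('wrist'); im=save('wrist','w1.png'); np.save('pics/w1.npy',im)
json.dump({k:(np.array(v).tolist()) for k,v in p.items()},open('w1.json','w'))
print(w2px(p,[.519,.282,.078]))
E
```

```text
[244.10821278 262.11890875]
```

View pics/w1.png

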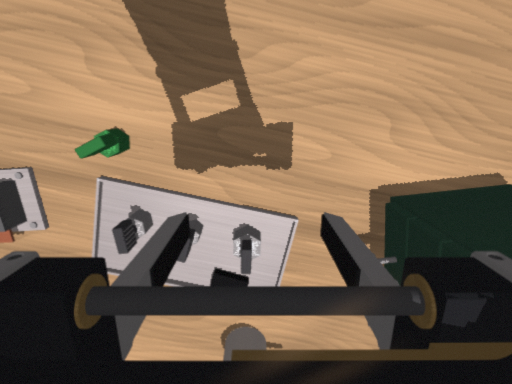

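jog_arm(commands=[[-0.25, -0.03, 0.03, 0, 1], [-0.25, -0.03, 0.03, 0, 1], [-0.25, -0.03, 0.03, 0, 1], [-0.25, -0.03, 0.03, 0, 1], [-0.25, -0.03, 0.03, 0, 1]])

```text
t: 1.28
position: [0.5006, 0.2801, 0.2375]
tool_rot: [-180.0, -0.1, -168.0]
ft_force: [-0.9, -0.4, -0.5]
grip_width: 0.094
```

```bash
python3 - <<'E'
from h import *
import json
p=optics.camera_params('wrist'); im=save('wrist','w2.png'); np.save('pics/w2.npy',im)
json.dump({k:(np.array(v).tolist()) for k,v in p.items()},open('w2.json','w'))
print(w2px(p,[.519,.282,.078]))
crop(im,200,90,340,230,5.5,'w2c.png') if 0 else None
u,v=w2px(p,[.519,.282,.078]).astype(int); print(u-60,v-60)
crop(im,u-60,v-60,u+60,v+60,5,'w2c.png')
E
```

```text
[252.5160777  195.02684786]
192 135
```

View pics/w2.png

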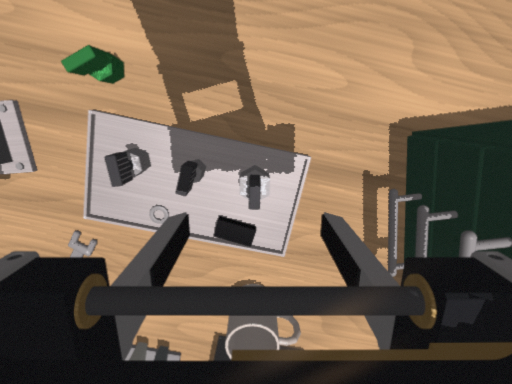

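View pics/w2c.png

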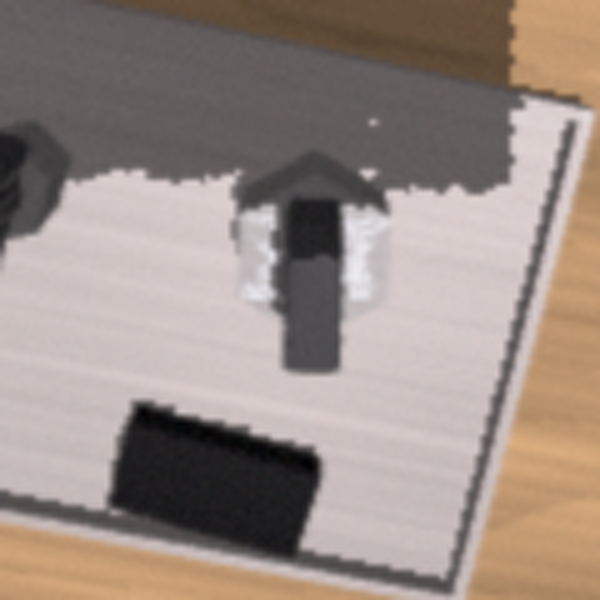

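```bash
python3 - <<'E'
from h import *
import json
p=json.load(open('w2.json'))
c=lambda x,y:(192+x/5,135+y/5)
a=px2w(p,*c(312,372),.078); 
for y in (215,220,258): 
  b=px2w(p,*c(314,y),.078); print(y,a,b,np.linalg.norm(a-b))
print(px2w(p,*c(283,365),.078),px2w(p,*c(340,365),.078))
print('edges', px2w(p,*c(287,258),.078),px2w(p,*c(284,365),.078),px2w(p,*c(341,258),.078),px2w(p,*c(340,365),.078))
print('hex',px2w(p,*c(238,260),.038),px2w(p,*c(389,260),.038))
plan(.519,.282,.2,192)
E
```

```text
215 [0.53664393 0.28807931 0.078     ] [0.49764386 0.28029348 0.078     ] 0.039769648122945124
220 [0.53664393 0.28807931 0.078     ] [0.49884457 0.28054869 0.078     ] 0.03854221056994107
258 [0.53664393 0.28807931 0.078     ] [0.50804976 0.28250524 0.078     ] 0.029132401053191172
[0.53633654 0.28072374 0.078     ] [0.533425   0.29443552 0.078     ]
edges [0.50939896 0.27615204 0.078     ] [0.53628546 0.2809643  0.078     ] [0.50670055 0.28885851 0.078     ] [0.533425   0.29443552 0.078     ]
hex [0.52369075 0.26477648 0.038     ] [0.51518069 0.30484939 0.038     ]
t 1.3333 pos [0.5001 0.2803 0.238 ] rot [-1.7999e+02 -6.0000e-02 -1.6800e+02] F [ 0.5 -0.6 -0. ] w 0.0943
plan [-0.0472 -0.0056  0.0951 -0.    ] rows~ 1.0196186112273666 0.00027619367891696143
```

```bash
python3 - <<'E'
from h import *
import json
p=json.load(open('w2.json'))
for z in (.05,.1,.15): print(px2w(p,393,230,z),px2w(p,393,190,z),px2w(p,405,150,z))
plan(.518,.2835,.069,191)
E
```

```text
[0.53667819 0.48268    0.05      ] [0.4823472  0.46315142 0.05      ] [0.42910117 0.46012425 0.05      ]
[0.52009065 0.45075727 0.1       ] [0.47370044 0.43408291 0.1       ] [0.4282366  0.43149818 0.1       ]
[0.50350311 0.41883455 0.15      ] [0.46505367 0.40501439 0.15      ] [0.42737204 0.4028721  0.15      ]
t 1.3333 pos [0.5001 0.2803 0.238 ] rot [-1.7999e+02 -6.0000e-02 -1.6800e+02] F [ 0.5 -0.6 -0. ] w 0.0943
plan [-0.0456 -0.0014  0.4226  0.0111] rows~ 4.076852466179614 0.13938861079035678
```

Clearance is fine: the body's edge reaches y≈0.37. I'm descending in two stages.

jog_arm(commands=[[-0.0456, -0.0014, 0.0, 0.011, 0.06], [-0.0456, -0.0014, 0.1, 0.011, 0.06], [-0.0456, -0.0014, 0.2, 0.011, 0.06], [-0.0456, -0.0014, 0.28, 0.011, 0.06], [-0.0456, -0.0014, 0.34, 0.011, 0.06], [-0.0456, -0.0014, 0.39, 0.011, 0.06], [-0.0456, -0.0014, 0.4226, 0.011, 0.06], [-0.0456, -0.0014, 0.4226, 0.011, 0.06]])

```text
t: 2.0
position: [0.5169, 0.2834, 0.0675]
tool_rot: [-180.0, -0.2, -168.9]
ft_force: [-0.2, 0.5, 0.2]
grip_width: 0.0501
```

```bash
python3 - <<'E'
from h import *
plan(.518,.2835,.069,191)
im=save('wrist','w3.png')
E
```

```text
t 2.0 pos [0.5169 0.2834 0.0675] rot [-179.95   -0.19 -168.94] F [-0.2  0.5  0.2] w 0.0501
plan [-0.0028 -0.0002 -0.0037  0.0006] rows~ 0.044175955789592984 0.007857226546198873
```

View pics/w3.png

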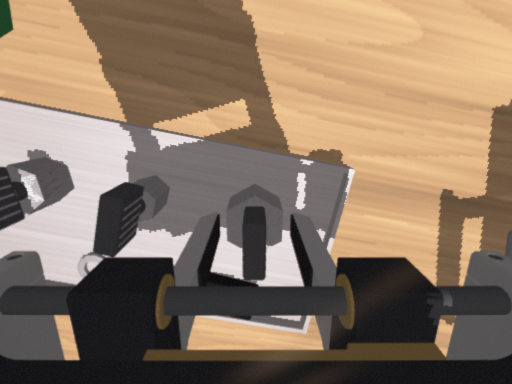

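The bar, at (255,240), stands centred between the fingers. Closing on it now.

jog_arm(commands=[[0, 0, 0, 0, -1], [0, 0, 0, 0, -1], [0, 0, 0, 0, -1], [0, 0, 0, 0, -1], [0, 0, 0, 0, -1], [0, 0, 0, 0, -1]])

```text
t: 2.55
position: [0.5187, 0.2835, 0.0697]
tool_rot: [180.0, 0.0, -169.0]
ft_force: [1.1, 0.3, -1.8]
grip_width: 0.014
```

```bash
python3 - <<'E'
from h import *
import json
plan(.518,.2835,.069,191)
p=optics.camera_params('wrist'); im=save('wrist','w4.png');np.save('pics/w4.npy',im)
json.dump({k:(np.array(v).tolist()) for k,v in p.items()},open('w4.json','w'))
crop(im,190,150,330,290,4.2,'w4c.png')
E
```

```text
t 2.55 pos [0.5187 0.2835 0.0697] rot [ 1.8000e+02  3.0000e-02 -1.6898e+02] F [ 1.1  0.3 -1.8] w 0.014
plan [0.0016 0.0002 0.0018 0.0002] rows~ 0.02368844047109198 0.002660988166410042
```

View pics/w4c.png

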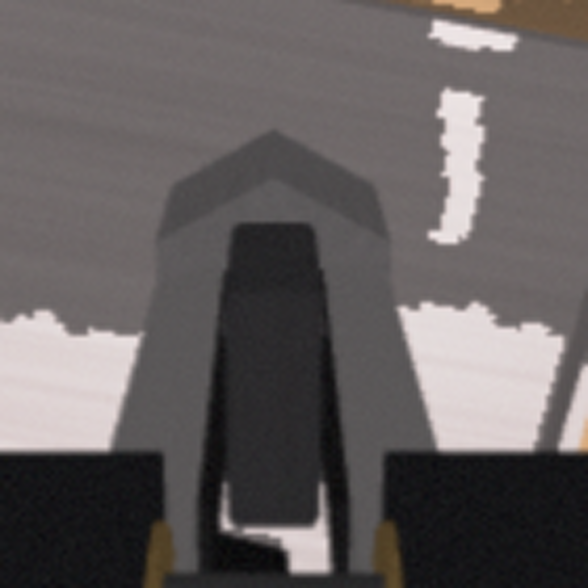

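```bash
python3 - <<'E'
from h import *
import json
p=json.load(open('w4.json')); c=lambda x,y:(190+x/4.2,150+y/4.2)
a=px2w(p,*c(273,525),.078)
for y in(275,280,285,290): b=px2w(p,*c(273,y),.078); print(y,a,b,np.linalg.norm(a-b),(a+b)/2)
a=px2w(p,*c(274,180),.038);print('hex near vertex',a)
print('bot near end',px2w(p,*c(274,225),.046))
E
```

```text
275 [0.53607513 0.28780488 0.078     ] [0.49753487 0.28026284 0.078     ] 0.03927128579789555 [0.516805   0.28403386 0.078     ]
280 [0.53607513 0.28780488 0.078     ] [0.49825741 0.28040423 0.078     ] 0.03853504463531543 [0.51716627 0.28410456 0.078     ]
285 [0.53607513 0.28780488 0.078     ] [0.49898179 0.28054599 0.078     ] 0.03779692864559474 [0.51752846 0.28417543 0.078     ]
290 [0.53607513 0.28780488 0.078     ] [0.49970801 0.2806881  0.078     ] 0.03705693007055892 [0.51789157 0.28424649 0.078     ]
hex near vertex [0.49602415 0.28021259 0.038     ]
bot near end [0.50127669 0.2812206  0.046     ]
```

jog_arm(commands=[[0, 0, -0.05, 0, -1], [0, 0, -0.15, 0, -1], [0, 0, -0.25, 0, -1], [0, 0, -0.35, 0, -1], [0, 0, -0.38, 0, -1], [0, 0, -0.38, 0, -1]])

```text
t: 3.1
position: [0.5194, 0.2839, 0.2246]
tool_rot: [179.9, 0.3, -169.0]
ft_force: [-0.1, 0.6, -4.0]
grip_width: 0.0135
```

```bash
python3 - <<'E'
from h import *
plan(.62,-.178,.22,196)
E
```

```text
t 3.1 pos [0.5194 0.2839 0.2246] rot [ 179.92    0.3  -168.98] F [-0.1  0.6 -4. ] w 0.0135
plan [-0.0262 -1.1816  0.0116 -0.0553] rows~ 11.33796972570973 0.6953049276391956
```

jog_arm(commands=[[0, -0.05, 0, 0, -1], [-0.003, -0.12, 0, -0.005, -1], [-0.005, -0.2, 0, -0.01, -1], [-0.007, -0.28, 0, -0.015, -1], [-0.009, -0.36, 0, -0.02, -1], [-0.011, -0.44, 0, -0.025, -1], [-0.013, -0.52, 0, -0.028, -1], [-0.013, -0.59, 0, -0.028, -1]])

```text
t: 3.77
position: [0.5681, 0.0509, 0.2184]
tool_rot: [180.0, -0.2, -166.5]
ft_force: [0.7, 1.1, -2.5]
grip_width: 0.0139
```

jog_arm(commands=[[-0.002, -0.07, 0, -0.005, -1], [-0.003, -0.15, 0, -0.01, -1], [-0.005, -0.23, 0, -0.015, -1], [-0.007, -0.31, 0, -0.02, -1], [-0.009, -0.39, 0, -0.025, -1], [-0.011, -0.47, 0, -0.027, -1], [-0.013, -0.53, 0, -0.027, -1], [-0.013, -0.55, 0, -0.027, -1]])

```text
t: 4.43
position: [0.6248, -0.1629, 0.2177]
tool_rot: [179.9, -0.2, -164.2]
ft_force: [-1.2, -0.7, -3.3]
grip_width: 0.0136
```

```bash
python3 - <<'E'
from h import *
plan(.62,-.178,.22,196)
E
```

```text
t 4.4333 pos [ 0.6248 -0.1629  0.2177] rot [ 179.88   -0.22 -164.18] F [-1.2 -0.7 -3.3] w 0.0136
plan [ 0.022  -0.0331 -0.0057 -0.002 ] rows~ 0.38519894869609733 0.02506081713774452
```

```bash
python3 - <<'E'
from h import *
import json
s=manip.sense();print(s['position'],s['tool_rot'])
p=optics.camera_params('wrist'); im=save('wrist','w5.png');np.save('pics/w5.npy',im)
json.dump({k:(np.array(v).tolist()) for k,v in p.items()},open('w5.json','w'))
u,v=w2px(p,[.561,-.176,.05]).astype(int); print(u,v)
crop(im,u-50,v-50,u+50,v+50,6,'w5c.png')
E
```

```text
[ 0.62483334 -0.16285086  0.21772933] [ 179.8847027    -0.2232407  -164.17943545]
257 124
```

View pics/w5.png

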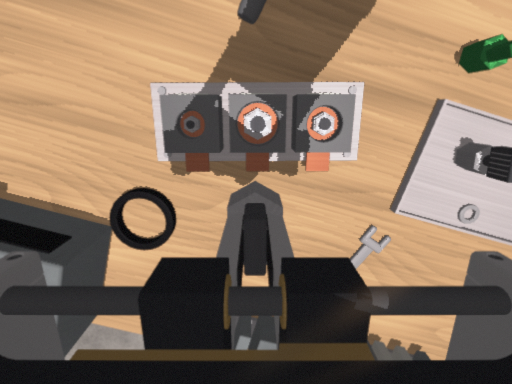

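View pics/w5c.png

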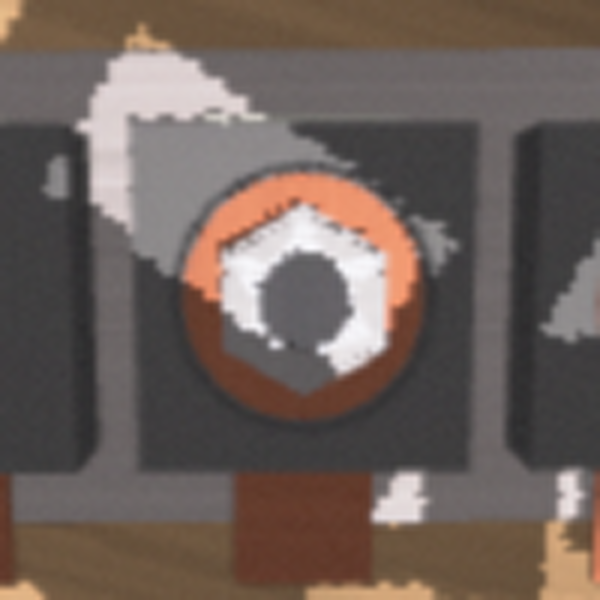

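```bash
python3 - <<'E'
from h import *
import json
p=json.load(open('w5.json')); c=lambda x,y:(207+x/6,74+y/6)
print('nut',px2w(p,*c(304,298.5),.049),'stud',px2w(p,*c(305,301),.052))
print('well',px2w(p,*c(304,291),.05))
print('block L/R', px2w(p,*c(130,120),.05),px2w(p,*c(478,122),.05),px2w(p,*c(140,470),.05),px2w(p,*c(468,468),.05))
a,b=px2w(p,*c(304,200),.049),px2w(p,*c(304,397),.049); print(a,b,np.linalg.norm(a-b),np.degrees(np.arctan2(*(b-a)[1::-1])))
for q in [(220,255),(220,345),(388,255),(388,345)]: print(px2w(p,*c(*q),.049))
q=[px2w(p,*x,.05) for x in [(192,124),(324,123)]]; print(q,np.degrees(np.arctan2(*(q[1]-q[0])[1::-1])))
E
```

```text
nut [ 0.56017297 -0.17638081  0.049     ] stud [ 0.56046841 -0.17613716  0.052     ]
well [ 0.55877896 -0.17679473  0.05      ]
block L/R [ 0.53756077 -0.21696247  0.05      ] [ 0.51998787 -0.15382118  0.05      ] [ 0.60101424 -0.19859747  0.05      ] [ 0.58283577 -0.13595346  0.05      ]
[ 0.54251022 -0.18145073  0.049     ] [ 0.5783852  -0.17115298  0.049     ] 0.03732368965409509 16.015899594115535
[ 0.55672911 -0.1942182   0.049     ]
[ 0.57318361 -0.18973402  0.049     ]
[ 0.54787997 -0.16305563  0.049     ]
[ 0.56421368 -0.15812796  0.049     ]
[array([ 0.58120598, -0.24968201,  0.05      ]), array([ 0.53824977, -0.10252036,  0.05      ])] 106.27242341157331
```

```bash
python3 - <<'E'
from h import *
im=np.load('pics/w5.npy'); im=np.clip(im.astype(float)*1.8,0,255).astype(np.uint8)
crop(im,205,170,305,290,5,'w5d.png')
E
```

```text
(no output)
```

View pics/w5d.png

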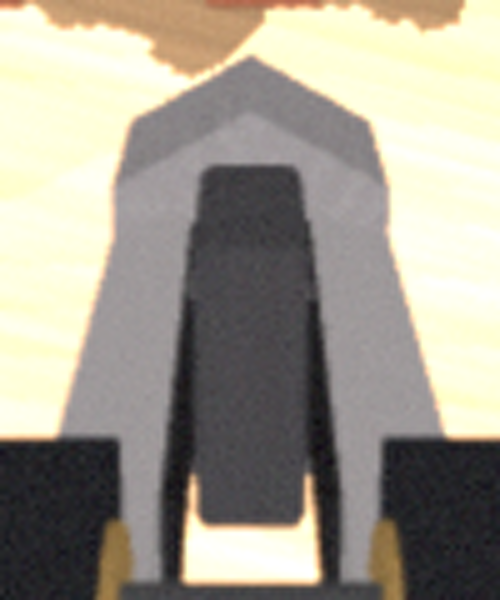

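```bash
python3 - <<'E'
from h import *
import json
from scipy.optimize import least_squares
p=json.load(open('w5.json')); c=lambda x,y:np.array((205+x/5,170+y/5))
P=np.array([0.62483334,-0.16285086,0.21772933]); 
R=41/2/np.cos(np.pi/6)/1e3
pts=[(251,55,'b',0),(133,123,'b',60),(371,122,'b',-60),(251,112,'t',0),(117,187,'t',60),(388,187,'t',-60)]
for R in (.0205/np.cos(np.pi/6),.0205):
 def proj(q):
  a=np.radians(-164.18+q[2]); o=[]
  for x,y,k,an in pts:
    z=P[2]+(-.0657 if k=='b' else -.0317)+q[3]
    o.append(w2px(p,[P[0]+q[0]+R*np.cos(a-np.radians(an)*-1),P[1]+q[1]+R*np.sin(a+np.radians(an)),z])-c(x,y))
  return np.ravel(o)
 for fz in (0,1):
  f=lambda q:proj(q*np.array([1,1,1,fz]))*1
  r=least_squares(f,[0,0,0,0],x_scale=[.001,.001,1,.001]); print(R,r.x,np.abs(r.fun).max(),r.cost)
q=[px2w(p,*c(251,y),P[2]+.0083) for y in (240,523)]; print('bar',(q[0]+q[1])/2-P,np.linalg.norm(q[0]-q[1]))
q=px2w(p,*c(250,166),P[2]-.0237); a=np.radians(-164.18);print('bot end->c',q-P-.019*np.array([np.cos(a),np.sin(a),0]))
E
```

```text
0.023671361036774655 [-6.20765107e-05  1.47126553e-03  2.01464688e-01  0.00000000e+00] 1.0205010902691356 1.445012430783147
0.023671361036774655 [ 0.00161253  0.00197775  0.20305782 -0.00557341] 0.42883226526328144 0.2451588613419408
0.0205 [-0.00215699  0.0008701   0.20822669  0.        ] 3.0524658005167566 18.163852945702384
0.0205 [-0.00800353 -0.00089801  0.20269329  0.01940565] 1.2450293437851485 3.606121618729814
bar [-0.00123322  0.00070681  0.0083    ] 0.03734338046604378
bot end->c [ 0.00089139  0.0012941  -0.0237    ]
```

```bash
python3 - <<'E'
from h import *
plan(.5606,-.1775,.135,196.1)
E
```

```text
t 4.4833 pos [ 0.6248 -0.1625  0.2179] rot [ 179.88   -0.22 -164.19] F [ 0.9 -1.8 -3.5] w 0.0137
plan [ 0.1647  0.0077  0.2073 -0.0032] rows~ 2.540753272944708 0.04045851533395274
```

jog_arm(commands=[[0.05, 0.002, 0, 0, -1], [0.1, 0.005, 0.03, -0.003, -1], [0.15, 0.008, 0.08, -0.003, -1], [0.165, 0.008, 0.13, -0.003, -1], [0.165, 0.008, 0.18, -0.003, -1], [0.165, 0.008, 0.2, -0.003, -1], [0.165, 0.008, 0.2, -0.003, -1], [0.165, 0.008, 0.2, -0.003, -1]])

```text
t: 5.15
position: [0.5611, -0.1741, 0.1412]
tool_rot: [180.0, -0.0, -163.7]
ft_force: [0.6, -0.3, -2.8]
grip_width: 0.0138
```

```bash
python3 - <<'E'
from h import *
plan(.5606,-.1775,.12,196.1)
im=save('wrist','w6.png'); plan(.5606,-.1775,.12,196.1)
E
```

```text
t 5.15 pos [ 0.5611 -0.1741  0.1412] rot [ 1.7997e+02 -4.0000e-02 -1.6371e+02] F [ 0.6 -0.3 -2.8] w 0.0138
plan [ 0.0035 -0.0077  0.0531  0.0021] rows~ 0.5159094707460965 0.02616071978638893
t 5.2 pos [ 0.5615 -0.1744  0.142 ] rot [-1.7998e+02  3.0000e-02 -1.6372e+02] F [-0.1 -0.8 -2.8] w 0.0136
plan [ 0.0042 -0.0068  0.055   0.002 ] rows~ 0.5331795780466382 0.025304349818081936
```

View pics/w6.png

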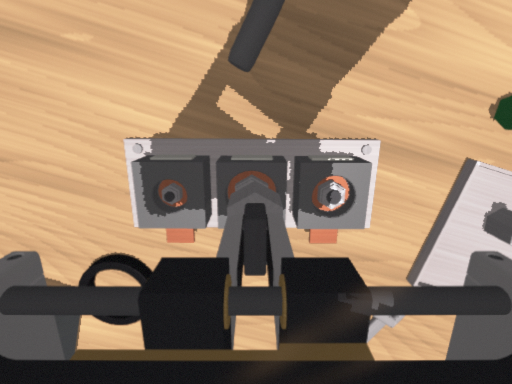

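```bash
python3 - <<'E'
from h import *
import json
p=optics.camera_params('wrist'); json.dump({k:(np.array(v).tolist()) for k,v in p.items()},open('w6.json','w'))
im=cv2.imread('pics/w6.png')[:,:,::-1]; im=np.clip(im.astype(float)*1.8,0,255).astype(np.uint8)
crop(im,125,135,385,245,3,'w6c.png'); 
E
```

```text
(no output)
```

View pics/w6c.png

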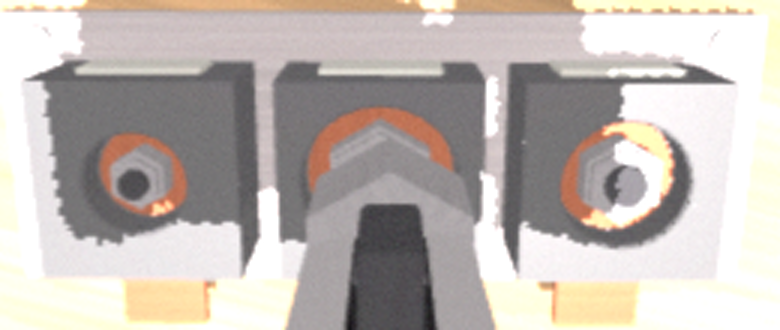

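```bash
python3 - <<'E'
from h import *
import json
p=json.load(open('w6.json')); c=lambda x,y:(125+x/3,135+y/3)
a,b=px2w(p,*c(134,184),.052),px2w(p,*c(629,186),.052); print('mid',(a+b)/2,np.linalg.norm(a-b),np.degrees(np.arctan2(*(b-a)[1::-1])))
l,r=px2w(p,*c(275,82),.05),px2w(p,*c(483,82),.05); print(l,r)
s=manip.sense(); P=s['position']; a=np.radians(196.3)
v=px2w(p,*c(389,146),P[2]-.0657); print('sock axis',v-.0237*np.array([np.cos(a),np.sin(a),0])-P*[1,1,0])
v=px2w(p,*c(389,178),P[2]-.0317); print('sock axis',v-.0237*np.array([np.cos(a),np.sin(a),0])-P*[1,1,0])
m=(l+r)/2; print('mid from block',m-.033*np.array([np.cos(a),np.sin(a),0]))
E
```

```text
mid [ 0.5606814  -0.17625638  0.052     ] 0.15628532974176126 106.06476955279192
[ 0.53861137 -0.21677143  0.05      ] [ 0.52066715 -0.15544436  0.05      ]
sock axis [0.00285702 0.00162676 0.07629981]
sock axis [0.00175693 0.00129666 0.11029981]
mid from block [ 0.56131284 -0.17684589  0.05      ]
```

jog_arm(commands=[[0.004, -0.0075, 0.0, 0.002, -1], [0.004, -0.0075, 0.02, 0.002, -1], [0.004, -0.0075, 0.04, 0.002, -1], [0.004, -0.0075, 0.053, 0.002, -1], [0.004, -0.0075, 0.053, 0.002, -1]])

```text
t: 5.62
position: [0.5597, -0.178, 0.1185]
tool_rot: [179.9, -0.1, -163.9]
ft_force: [-0.6, 0.7, -3.3]
grip_width: 0.0139
```

```bash
python3 - <<'E'
from h import *
plan(.5605,-.1776,.1,196.1)
im=save('wrist','w7.png'); im=np.clip(im.astype(float)*1.8,0,255).astype(np.uint8)
crop(im,125,135,385,245,3,'w7c.png'); 
plan(.5605,-.1776,.1,196.1)
E
```

```text
t 5.6167 pos [ 0.5597 -0.178   0.1185] rot [ 1.7991e+02 -1.1000e-01 -1.6395e+02] F [-0.6  0.7 -3.3] w 0.0139
plan [-0.0023  0.0003  0.0463 -0.0005] rows~ 0.44438675541733075 0.006292029415191929
t 5.6667 pos [ 0.5599 -0.1781  0.1193] rot [ 1.7994e+02 -8.0000e-02 -1.6394e+02] F [-0.7  0.8 -3.8] w 0.0136
plan [-0.0017  0.0007  0.0482 -0.0005] rows~ 0.46272893377901875 0.0058310440153920414
```

View pics/w7c.png

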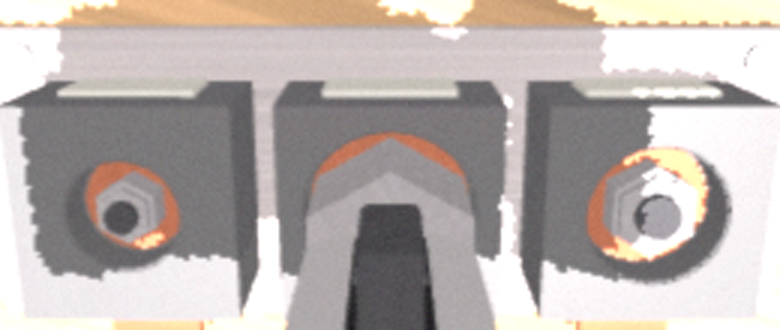

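The socket is centred laterally over the middle well: its vertex is at x=390 and the well centre at about 391. I'm descending gently.

jog_arm(commands=[[-0.001, 0.0005, 0.005, 0, -1], [-0.001, 0.0005, 0.01, 0, -1], [-0.001, 0.0005, 0.015, 0, -1], [-0.001, 0.0005, 0.02, 0, -1], [-0.001, 0.0005, 0.02, 0, -1]])

```text
t: 6.08
position: [0.5605, -0.1778, 0.1118]
tool_rot: [180.0, -0.0, -163.9]
ft_force: [0.2, -0.1, -3.7]
grip_width: 0.0137
```

jog_arm(commands=[[0, 0, 0.006, 0, -1], [0, 0, 0.012, 0, -1], [0, 0, 0.018, 0, -1], [0, 0, 0.023, 0, -1], [0, 0, 0.026, 0, -1], [0, 0, 0.026, 0, -1]])

```text
t: 6.58
position: [0.5605, -0.1779, 0.1014]
tool_rot: [180.0, -0.0, -163.9]
ft_force: [0.1, 0.1, -2.6]
grip_width: 0.0137
```

jog_arm(commands=[[0, 0, 0.002, 0, -1], [0, 0, 0.004, 0, -1], [0, 0, 0.006, 0, -1], [0, 0, 0.006, 0, -1], [0, 0, 0.006, 0, -1]])

```text
t: 7.0
position: [0.5608, -0.178, 0.1006]
tool_rot: [-180.0, 0.0, -163.9]
ft_force: [-4.8, 1.7, 9.4]
grip_width: 0.0141
```

It made contact at TCP z 0.1006, where 0.1007 was predicted for seated, with about 10 N of push. I'll check the pictures.

```bash
python3 - <<'E'
from h import *
im=save('wrist','w8.png'); s=save('scene','s8.png'); t=save('top','t8.png')
z=manip.sense(); print(z['position'],z['ft_force'],z['grip_width'],z['t'])
a=cv2.resize(s[100:220,180:340,::-1],None,fx=2.4,fy=2.4); a2=cv2.resize(s[210:350,255:400,::-1],(384,288))
b=cv2.resize(t[165:265,105:350,::-1],(768,300)); cv2.imwrite('pics/m8.png',np.vstack([np.hstack([a,a2]),b]))
E
```

```text
[ 0.56078229 -0.17794459  0.10063282] [-4.29047087  1.96221282  9.06893353] 0.014040569081882101 7.15
```

View pics/m8.png

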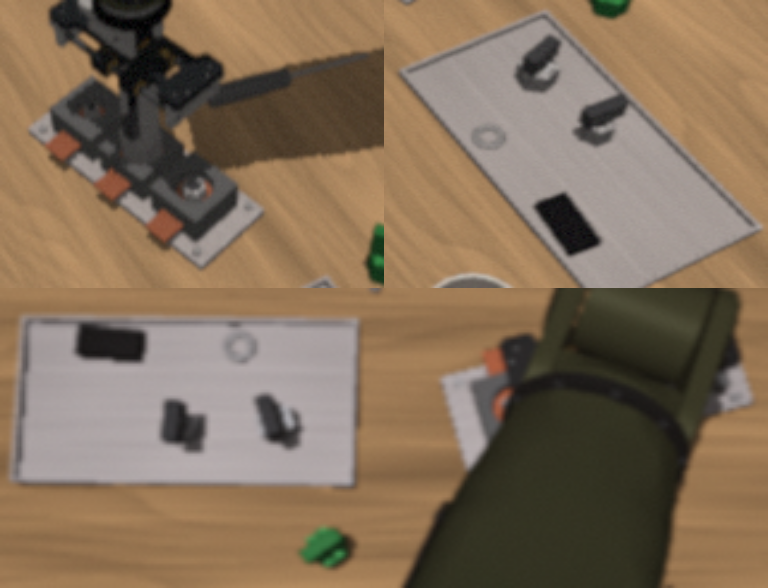

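View pics/w8.png

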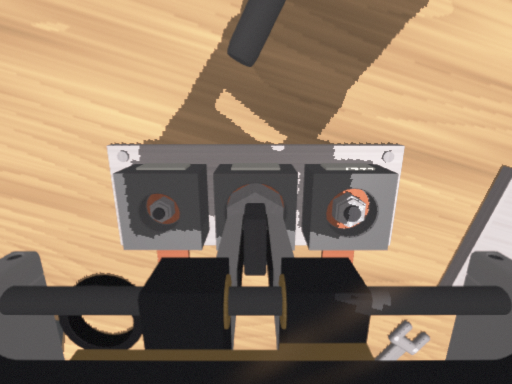

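The pictures show the socket sunk into the middle well, upright and unslipped: its bar is at (255,203), the same place in the gripper as before. The other two sockets stand in the tray and the bystanders are untouched.

```bash
python3 - <<'E'
from h import *
print(manip.job_done()); z=manip.sense(); print(z['position'],z['ft_force'],z['grip_width'],z['t'])
E
```

```text
the job is handed in; nothing more can be done
None
the job is handed in; nothing more can be done
```

I picked socket_c (34 mm across flats), pushed it fully down over the middle nut, and handed the job in while still holding it. The pictures showed the 32 mm nut in the middle well, so I tried no other socket.

**Seating:** the TCP stopped at z 0.1006 m, against 0.1007 m predicted for fully down. It entered the well without resistance and ended with about 9 N of push upward and 5 N sideways. Time was 7.15 s.

**Grip:** the fingers are closed on the 14 mm bar, which sits in the same place in the gripper as before the descent, so it did not slip. I have no direct reading of the finger force.

**Rest of the scene:** the final pictures show the other two sockets standing upright in the tray, never touched. The bystanders in view are where they were; the mug and relay were not re-checked.

**Disagreements:** the wrist camera read the held socket about 1.2 mm to the side of where the grip must centre it. I took this as calibration bias and corrected for it. The scene camera placed the nut about 4 mm off the top and wrist cameras, so I didn't use that reading.

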